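# Clear a tipped tube from a sample carousel

## Task

A capped tube has tipped over on the free-turning sample carousel and is hidden under the white scanner bridge. Push the carousel clockwise by its blue pegs until its red lug rests on the red stop, which brings the tube out to the open front; then lift the tube off and stand it upright on the floor of the small steel tray. Leave the carousel resting on its stop with the glass weighing bottle and the beaker still standing on it.

Things in the scene. Friction and masses are not known exactly. Their poses are not given: they have to be found in the camera images.
- carousel_base: Fixed base of the sample carousel, under 8 mm high, 200x200 mm. Origin: on the turning axis, at the worktop (z = 0). z up; -x is the carousel's open front, which faces the robot to within 0.4 rad.
- bridge (a point): Middle of the underside of the white scanner bridge, 150 mm above the worktop: a box 115 mm deep (along the base's x), 190 mm wide (y) and 42 mm high, fixed over the rear half of the disc on two posts behind the disc.
- stop (a point): Top of the fixed red stop post, 12x14 mm and 30 mm high, beside the rim of the disc.
- carousel: Free-turning white disc of the carousel, radius 125 mm, top (deck) 30 mm above the worktop. Origin on its axis at the worktop, z up; its -x points to the tube's place. It is home when its x axis agrees with the base's: the red lug has then come clockwise (from above) against the stop. It starts 2.2 to 3.6 rad counter-clockwise of home, turns almost freely and coasts on.
- lug (a point): Top of the outer end of the red lug (12 mm wide, reaching out to 149 mm from the axis) on the rim of the disc; at home it touches the side of the stop post, the two centres 12 mm apart.
- hub (a point): Centre of the deck, on the turning axis, 30 mm above the worktop; a round hub 36 mm wide and 16 mm high stands there.
- fork (a point): Middle of the steel bar on which the tube leans, 58 mm from the axis and 33 mm above the deck; two prongs 10 mm thick, 42 mm apart, rise beside the tube to 45 mm above the deck. The same fork, empty, stands on the far side of the disc.
- peg_1 (a point): Centre of the top of a blue peg, 12 mm thick, standing 30 mm high on the deck, 108 mm from the axis; 45 degrees from the base's x axis when home.
- peg_2 (a point): Centre of the top of a blue peg (135 degrees when home).
- peg_3 (a point): Centre of the top of a blue peg (225 degrees when home).
- peg_4 (a point): Centre of the top of a blue peg (315 degrees when home).
- tipped_tube: Tipped 50 ml plastic tube with an orange cap, about 29 mm across (cap 34 mm) and 109 mm long, 30 to 65 g. Origin: the centre of its foot; z along the tube to the cap. It leans on the fork of its place at about 58 degrees from the horizontal, its foot near the rim of the disc and its cap over the hub.
- tube_mid (a point): Point on the tube's axis 49 mm from its foot.
- weighing_bottle: Glass weighing bottle with a knob lid, 39 mm across and 59 mm high, standing on the disc 66 mm from the axis, a quarter turn from the tube. Origin: centre of its underside; z up when standing.
- beaker: Small glass beaker, 52 mm across and 58 mm high, standing on the disc 66 mm from the axis, across the disc from the weighing bottle. Origin: centre of its underside; z up when standing.
- sample_tray: Fixed square steel tray, 150x150 mm outside, 15 mm high, walls 4 mm; origin at the centre of its underside on the worktop; inner floor about 4 to 5 mm up. It stands to the right of the carousel.
There are look-alikes about, which are no part of the job. Leave any green, orange or turquoise look-alike of the weighing_bottle alone.

How it is judged:
By the outcome, as a careful person would: the job done as asked, in the order asked, and still so for the second after the job is handed in, with the robot touching nothing.
It also fails if it takes over 67 s, if anything falls off the work surface, if the arm or the gripper's body presses on something with over 40 N, if the wrist force passes 120 N, or if a joint passes its speed limit or range.

## Robot

A 6-joint arm with a two-finger parallel gripper is mounted at the origin on a cart in front of the work surface, level with it; the furniture and walls round the work are solid. World frame = base frame: x ahead of the robot, y to its left, z up, the work surface at z = 0. Lengths are in mm, angles in rad, forces in N, time in s.
With the tool pointing down it reaches from about 350 to 775 mm from the base axis. Payload 7.3 kg.
Tool frame: the origin (TCP) lies midway between the tips of the shut fingers; the grasp point (between the pads) lies 19 mm behind it; z points along the fingers, y is the line along which they close (so a half turn about z gives the same grasp; the last joint's range is limited). The gripper opens to 92 mm and grips with 3 to 60 N. Pads are 19 mm wide; open, the fingers measure 130 mm over their backs; the gripper's body (75 mm by 190 mm) begins 47 mm behind the grasp point.
Start: joints at [-1.389, 0.342, 1.524, -0, 1.275, -0.146], TCP at [169.052, -497.058, 226.741] pointing down, gripper open.
Joint ranges: [-2.53, 2.53], [-0.77, 2.02], [0.04, 2.7], [-1, 4.14], [0.28, 2.66], [-3.11, 3.11]. Speed limits (rad/s): [2.57, 2.57, 3.14, 3.14, 3.14, 3.14].

## Interface

Orientations are given as [roll, pitch, yaw] about the fixed x, y, z axes, in that order (R = Rz(yaw) Ry(pitch) Rx(roll)).
In Python, from plant import bot gives the robot as it stands.
- The arm moves only by the tool jog_arm, never from a script. Its arguments are lists of equal length, an entry for each row: "dp": the shift along the tool's x, y, z in m, a list of three; "twist": the turn about the tool's z in degrees. A call has 1 to 10 rows; each row shifts and turns the commanded pose from where the row before left it, along the tool's axes as they then stand; what a row does not reach is not made up. A row lasts 1/8 s, in which the tool goes at most 62.5 mm and 10.7 degrees, less where a joint would pass 70% of its speed; a pose out of reach is approached as far as the arm can. A call is refused whole if a number of a shift passes 0.0625 or a number of a turn 10.7, either way. A call with a gripper value outside its range is refused whole. "jaw" is the finger opening in m, from 0 to 0.0918, set as the call begins (left out, the last holds). The fingers move at their own pace and stop on an object; the grip force is fixed at half the most. Time passes only in rows, so rows that do not move let the fingers close. It gives the time, the measured TCP pose, the force, the opening and the grip force at its end, in the units of the state.
- bot.get_obs(): the state, without advancing time (a new reading comes with each control period).
- bot.capture(name): name is "side" or "top" or "wrist"; returns the picture (480x640x3 uint8, blue, green, red); there is no depth.
- bot.camera_params(name): a dict with "fx", "fy", "cx", "cy" (pixels), "R" (3x3) and "t" (3): a world point X has camera coordinates R X + t. Camera axes: x right, y down, z forward; pixel columns grow to the right and rows downward; lengths in mm; the calibration is good to about 2 mm. A picture is of the moment at which its call begins: read the wrist's pose just before it. camera_params takes no time and is no camera call; for the wrist camera it gives the pose at the moment of the call.
- bot.close_job(): hands the job in; it is judged then, once.
Trained networks look in the newest picture that a camera, given by its name, has taken for a name from the list of things; names that differ only in an ending like _2 or _b are one class to them, and where a whole thing is asked for, a point or a joint stands for the part that bears it (a point fixed in the world has none). Each returns a list of dicts, best first, with "confidence" (0 to 1); they miss things now and then, are a little off and sometimes report something else, mostly with a low value. They report only what shows in the picture. A call takes as long as a camera call. They do not tell look-alikes from the thing itself.
- bot.find_in(camera, label): "bbox" ([centre column, centre row, width, height] in pixels, round what is visible of it).
- bot.masks_of(camera, label): "pixels" (480x640 bool, what is visible of it) and "bbox" ([centre column, centre row, width, height] in pixels, round what is visible of it).
The state is a dict: "time": time; "joint_positions": joint angles; "dq": joint speeds; "tau": joint torques, N m; "tool_pos": TCP position; "tcp_rot": TCP orientation; "contact_force": force on the tool from outside, world axes, zero at the start; "moment": the same for the moment, N m; "grip_width": finger opening in mm; "finger_force": force on a finger pad.
Only numpy, scipy, OpenCV 4.12 (cv2) and the standard library are available. Lean on these libraries where they do the work, as an engineer would, in place of code of your own. Each camera call takes 0.05 s, during which the arm holds its last target. There are 200 camera calls.

## Working session

There is one attempt and no reset: what is moved stays moved. The work goes in short steps, Python scripts to look and compute and a tool call to move; the robot and the scene stay as the last step left them, time stands still between calls to the robot, and variables do not carry over. Pictures are saved under pics/ and viewed, at most 10 in all, crops included, and the job is handed in when it is done.

Besides the shell and the picture viewer there is one more tool, called after ">>>" as a command line: name --pt "numbers of a row" for each row, then --argument value for the rest. jog_arm: Moves the arm, as the interface text tells. Its arguments: {"type":"object","properties":{"dp":{"type":"array"},"twist":{"type":"array"},"jaw":{"type":"number"}},"required":["dp","twist"]}

```bash
mkdir -p pics; ls
cat > h.py <<'E'
import numpy as np,cv2
from plant import bot
def P(c): 
    p=bot.camera_params(c); return p,np.array(p['R']),np.array(p['t']).ravel()
def back(c,u,v,z):
    p,R,t=P(c); d=R.T@np.array([(u-p['cx'])/p['fx'],(v-p['cy'])/p['fy'],1]); o=-R.T@t
    return o+d*(z-o[2])/d[2]
def proj(c,X):
    p,R,t=P(c); q=R@np.array(X,float)+t; return np.array([p['fx']*q[0]/q[2]+p['cx'],p['fy']*q[1]/q[2]+p['cy']])
E
python3 - <<'E'
from h import *
for c in ['top','side']:
    cv2.imwrite(f'pics/{c}0.png',bot.capture(c))
    p,R,t=P(c); print(c,p['fx'],(-R.T@t).round(),R[2].round(2))
Z=dict(carousel_base=4,bridge=171,stop=30,lug=30,hub=46,peg_1=60,weighing_bottle=60,beaker=60,sample_tray=8,tipped_tube=80,fork=63,carousel=30)
for n,z in Z.items():
  for c in ['top','side']:
    for d in bot.find_in(c,n)[:5]:
      b=d['bbox']; print(n,c,round(d['confidence'],2),np.round(b),back(c,b[0],b[1],z)[:2].round())
print({k:np.round(v,3) for k,v in bot.get_obs().items()})
E
```

```text
pics
top 483.91070946908883 [ 445.  -76. 1011.] [ 0.14  0.01 -0.99]
side 567.6923594024181 [  577. -1021.   656.] [-0.    0.87 -0.5 ]
carousel_base top 0.97 [260. 203. 144. 164.] [654.  67.]
carousel_base side 0.57 [341. 221. 135. 135.] [647. 204.]
bridge top 0.58 [260. 201. 144. 164.] [623.  44.]
bridge side 0.57 [342. 223. 127. 134.] [ 630. -116.]
stop top 0.81 [258. 201. 145. 164.] [653.  68.]
stop top 0.66 [268. 200.  36.  30.] [654.  47.]
stop side 0.98 [340. 221. 131. 135.] [642. 156.]
stop side 0.48 [346. 226.  37.  53.] [654. 132.]
lug top 0.53 [254. 237. 121. 105.] [577.  74.]
lug side 0.89 [318. 238. 112.  68.] [591.  76.]
hub top 0.7 [256. 240. 120. 105.] [569.  67.]
hub side 0.56 [320. 240. 116.  69.] [594.  39.]
peg_1 top 0.82 [256. 240. 118. 111.] [567.  65.]
peg_1 side 0.68 [321. 239. 111.  66.] [596.  18.]
weighing_bottle top 0.82 [377. 230.  19.  20.] [ 590. -175.]
weighing_bottle top 0.78 [279. 247.  23.  18.] [553.  19.]
weighing_bottle top 0.67 [365. 268.  16.  18.] [ 515. -152.]
weighing_bottle top 0.66 [370. 179.  17.  25.] [ 695. -161.]
weighing_bottle top 0.56
[... 587 characters left out ...]
346. 226.  31.  55.] [649.  38.]
fork top 0.85 [254. 237. 119. 110.] [573.  68.]
fork side 0.81 [321. 241. 115.  67.] [596.   6.]
carousel side 0.97 [322. 241. 115.  69.] [598.  62.]
{'time': np.float64(1.3), 'joint_positions': array([-1.389,  0.342,  1.524, -0.   ,  1.275, -0.146]), 'dq': array([-0.001, -0.001, -0.001,  0.   , -0.   , -0.001]), 'tau': array([ 1.0000e-03, -4.3113e+01, -2.4448e+01,  7.2000e-02,  4.8000e-02,
        0.0000e+00]), 'tool_pos': array([ 169.031, -497.071,  226.754]), 'tcp_rot': array([3.141, 0.   , 0.328]), 'contact_force': array([ 1.275, -0.517,  1.022]), 'moment': array([ 0.013,  0.047, -0.035]), 'finger_force': np.float64(0.0), 'grip_width': np.float64(91.401)}
```

View pics/top0.png

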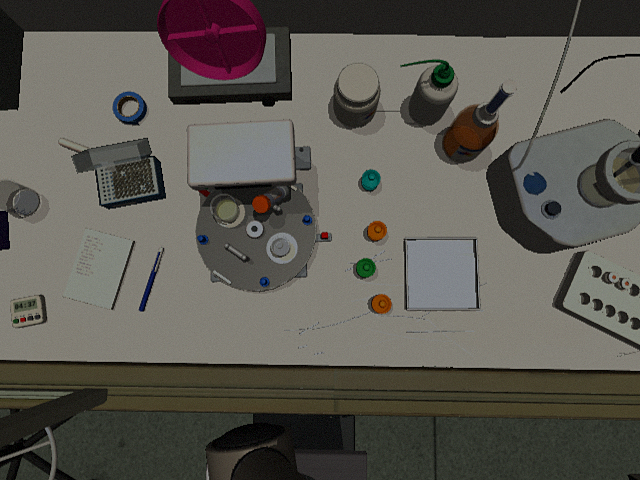

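View pics/side0.png

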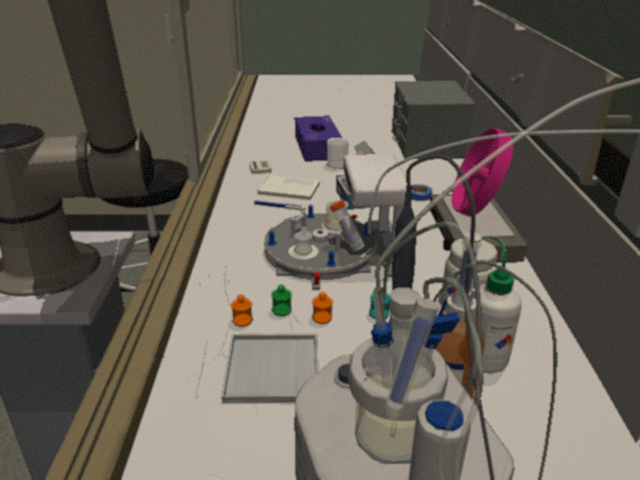

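The top view shows the hub near (255,229), blue pegs at (202,239), (264,282) and (307,220), and the red stop at (325,237). The lug shows red at (204,192) by the bridge, and the tube cap is at (262,204). The side view agrees. Next I'll fit the pegs and the red parts by colour.

```bash
cat >> h.py <<'E'
from scipy.optimize import least_squares
def blobs(im,kind):
    h=cv2.cvtColor(im,cv2.COLOR_BGR2HSV); H,S,V=h[...,0].astype(int),h[...,1],h[...,2]
    m={'blue':(abs(H-112)<14)&(S>120)&(V>50),'red':((H<6)|(H>174))&(S>150)&(V>60)}[kind]
    n,l,s,c=cv2.connectedComponentsWithStats(m.astype(np.uint8))
    return [(c[i],s[i,4]) for i in range(1,n) if s[i,4]>3]
def pegs(c,im,C=(585,68),r=170):
    return [(back(c,*b,55)[:2],b,a) for b,a in blobs(im,'blue') if np.hypot(*(back(c,*b,55)[:2]-C))<r]
def fit(pts,r=108):   # centre and phase (mod 90deg)
    pts=np.array(pts)
    def f(x):
        d=pts-x[:2]; R=np.hypot(*d.T); a=np.arctan2(d[:,1],d[:,0]); return np.r_[R-r,r/4*np.angle(np.exp(4j*(a-x[2])))]
    best=min((least_squares(f,[585,68,p]) for p in (0,.4,.8,1.2)),key=lambda s:s.cost); return best.x,best.cost
E
python3 - <<'E'
from h import *
for c in ['top','side']:
    im=cv2.imread(f'pics/{c}0.png'); P_=pegs(c,im)
    for p in P_: print(c,p[0].round(1),p[1].round(1),p[2])
    x,k=fit([p[0] for p in P_]); print('fit',x[:2].round(1),np.degrees(x[2]).round(1),k)
    for b,a in blobs(im,'red'):
        q=back(c,*b,28)[:2]
        if np.hypot(*(q-x[:2]))<200: d=q-x[:2]; print('red',b.round(),a,q.round(),np.hypot(*d).round(),np.degrees(np.arctan2(d[1],d[0])).round())
im=cv2.imread('pics/top0.png')
cv2.imwrite('pics/crop0.png',cv2.resize(im[105:305,165:345],None,fx=3,fy=3,interpolation=cv2.INTER_CUBIC))
for uv in [(188,187),(295,187),(188,122),(295,122)]: print(back('top',*uv,192)[:2].round())
E
```

```text
top [610.5 -35.1] [307.  219.5] 53
top [568.5 173.5] [202.2 238.8] 61
top [485.7  47.7] [263.8 281.3] 63
fit [590.2  69.2] 11.5 3.851772075405659
red [202. 192.] 6 [671. 185.] 141.0 55.0
red [324. 235.] 35 [584. -70.] 139.0 -93.0
side [572.1 151.3] [310.2 212.4] 43
side [693.3  64.2] [365.5 230.7] 26
side [489.9  28.8] [271.4 238.6] 63
side [614.1 -53.3] [330.7 259. ] 69
fit [592.4  47.7] 10.8 45.452675349201726
red [353. 217.] 6 [674. 181.] 157.0 59.0
red [316. 277.] 53 [585. -78.] 126.0 -93.0
[641. 167.]
[644. -19.]
[759. 173.]
[761. -16.]
```

View pics/crop0.png

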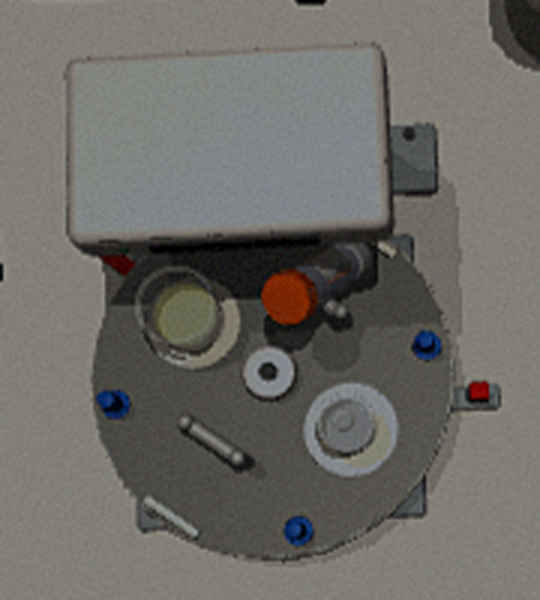

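The crop shows the bridge's front edge about 52 mm behind the axis. The disc centre is about (590,69), the pegs sit at 11.5° + 90k, and the red stop is at −93°. That leaves about 144° of clockwise turn. I'll push in two caged strokes, both starting from the front peg.

>>> jog_arm --pt "0.0395 -0.0345 0" --pt "0.0395 -0.0345 0" --pt "0.0395 -0.0345 0" --pt "0.0395 -0.0345 0" --pt "0.0395 -0.0345 0" --pt "0.0395 -0.0345 0" --pt "0.0395 -0.0345 0" --pt "0.0395 -0.0345 0" --pt "0.0395 -0.0345 0" --pt "0.0395 -0.0345 0" --twist '[0,0,0,0,0,0,0,0,0,0]' --jaw 0.028

```text
time: 2.55
tool_pos: [432.7, -41.7, 227.0]
tcp_rot: [3.141, -0.001, 0.328]
contact_force: [1.4, -0.8, 0.2]
grip_width: 27.8
finger_force: 0.0
```

```bash
cat >> h.py <<'E'
def rows(pts,yaws,z=None):
    # absolute waypoints (x,y,z mm), yaws deg AFTER each row -> tool rows; shift uses tool axes before the row's turn
    o=bot.get_obs(); cur=np.array(o['tool_pos']); y=np.degrees(o['tcp_rot'][2]); D=[];T=[]
    for p,w in zip(pts,yaws):
        d=np.array(p)-cur; c,s=np.cos(np.radians(y)),np.sin(np.radians(y))
        q=np.round([c*d[0]+s*d[1],s*d[0]-c*d[1],-d[2]],1)/1000; t=np.round(y-w,1)
        D.append([round(float(v),4) for v in q]);T.append(float(t))
        cur=cur+np.array([c*q[0]+s*q[1],s*q[0]-c*q[1],-q[2]])*1000; y-=t
    for i in range(0,len(D),10): print('dp',str(D[i:i+10]).replace(' ',''),'\ntw',T[i:i+10])
def st():
    o=bot.get_obs(); print({k:np.round(o[k],2) for k in ('time','tool_pos','tcp_rot','contact_force','grip_width','finger_force','joint_positions')})
E
python3 - <<'E'
from h import *
st()
a=np.array(bot.get_obs()['tool_pos']); b=np.array([484.4,47.7,a[2]])
n=3; pts=[a+(b-a)*(i+1)/n for i in range(n)]+[[484.4,47.7,z] for z in (175,125,80,52,42)]
rows(pts,[16,12,11.5]+[11.5]*5)
E
```

```text
{'time': np.float64(2.55), 'tool_pos': array([432.72, -41.66, 226.98]), 'tcp_rot': array([ 3.14, -0.  ,  0.33]), 'contact_force': array([ 1.45, -0.83,  0.24]), 'grip_width': np.float64(27.76), 'finger_force': np.float64(0.0), 'joint_positions': array([-0.27,  0.18,  1.75, -0.  ,  1.21,  0.97])}
dp [[0.0259,-0.0227,-0.0],[0.0248,-0.0238,-0.0],[0.023,-0.0256,-0.0],[0.0,0.0,0.052],[0.0,0.0,0.05],[0.0,0.0,0.045],[0.0,0.0,0.028],[0.0,0.0,0.01]] 
tw [2.8, 4.0, 0.5, -0.0, -0.0, -0.0, -0.0, -0.0]
```

>>> jog_arm --pt "0.026 -0.0225 0" --pt "0.025 -0.024 0" --pt "0.023 -0.0255 0" --pt "0 0 0.052" --pt "0 0 0.05" --pt "0 0 0.045" --pt "0 0 0.018" --twist '[2.8,4.0,0.5,0,0,0,0]'

```text
time: 3.42
tool_pos: [482.4, 46.2, 59.2]
tcp_rot: [-3.141, 0.004, 0.2]
contact_force: [1.6, -0.8, 0.7]
grip_width: 28.1
finger_force: 0.0
```

Run:
```python
from h import *
st()
im=bot.capture('top'); cv2.imwrite('pics/top1.png',im)
w=bot.capture('wrist'); cv2.imwrite('pics/w1.png',w)
for p in pegs('top',im): print(p[0].round(1),p[2])
for p in pegs('wrist',w): print('w',p[0].round(1),p[1].round(),p[2])
cv2.imwrite('pics/m1.png',np.hstack([cv2.resize(im[150:350,165:345],(400,444)),cv2.resize(w,(400,300))[:0] if 0 else cv2.copyMakeBorder(cv2.resize(w,(400,300)),0,144,0,0,0)]))
```

```text
{'time': np.float64(3.42), 'tool_pos': array([482.43,  46.23,  59.24]), 'tcp_rot': array([-3.14,  0.  ,  0.2 ]), 'contact_force': array([ 1.61, -0.82,  0.69]), 'grip_width': np.float64(28.09), 'finger_force': np.float64(0.0), 'joint_positions': array([-0.06,  0.48,  1.84, -0.  ,  0.82,  1.31])}
[610.5 -34.9] 59
w [570.5 170.2] [42. 23.] 2939
w [611.3 -26.4] [590.  20.] 2567
w [609.3 -30.7] [598.  28.] 4
w [606.1 -22.7] [574.  33.] 4
w [606.1 -24.9] [580.  34.] 6
w [607.9 -31.9] [600.  33.] 6
w [604.7 -22.3] [572.  37.] 5
w [492.7  52.2] [317. 274.] 1536
```

View pics/m1.png

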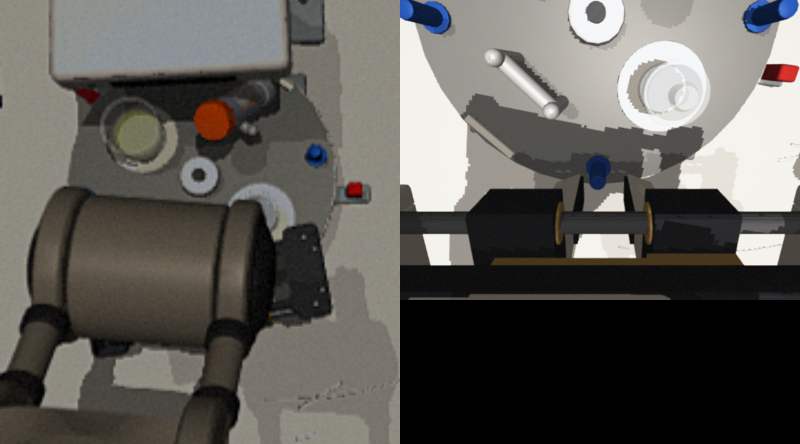

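The wrist view shows the peg centred between the fingers, near (317,260), just ahead of the pads. I'll descend and plan stroke 1.

>>> jog_arm --pt "0.003 0 0.004" --pt "0.001 0 0.01" --pt "0 0 0.003" --twist '[0,0,0]'

```text
time: 3.9
tool_pos: [488.0, 46.9, 44.6]
tcp_rot: [3.141, -0.0, 0.2]
contact_force: [-1.0, -0.0, -0.9]
grip_width: 28.2
finger_force: 0.0
```

```bash
cat >> h.py <<'E'
def stroke(C,th0,th1,y0,y1,n,z=43):
    u=np.arange(1,n+1)/n; s=u-np.sin(2*np.pi*u)/(2*np.pi); s=.5*s+.5*(3*u**2-2*u**3)
    th=np.radians(th0+(th1-th0)*s)
    rows([[C[0]+108*np.cos(t),C[1]+108*np.sin(t),z] for t in th],list(y0+(y1-y0)*s))
E
python3 - <<'E'
from h import *
st(); stroke((590.5,69.2),191.5,117,11.5,-25,24)
E
```

```text
{'time': np.float64(3.9), 'tool_pos': array([487.96,  46.88,  44.56]), 'tcp_rot': array([ 3.14, -0.  ,  0.2 ]), 'contact_force': array([-1.03, -0.04, -0.89]), 'grip_width': np.float64(28.23), 'finger_force': np.float64(0.0), 'joint_positions': array([-0.06,  0.51,  1.84, -0.  ,  0.79,  1.31])}
dp [[-0.0031,-0.0018,0.0016],[0.0,-0.0013,-0.0],[0.0001,-0.0022,-0.0],[0.0001,-0.0034,-0.0],[0.0002,-0.0044,-0.0],[0.0005,-0.0056,-0.0],[0.0008,-0.0068,-0.0],[0.0011,-0.0077,-0.0],[0.0017,-0.0085,-0.0],[0.0022,-0.0092,-0.0]] 
tw [0.1, 0.3, 0.6, 0.9, 1.1, 1.5, 1.8, 2.0, 2.2, 2.5]
dp [[0.0028,-0.0096,-0.0],[0.0033,-0.0096,-0.0],[0.0037,-0.0095,-0.0],[0.0041,-0.009,-0.0],[0.0043,-0.0084,-0.0],[0.0043,-0.0076,-0.0],[0.004,-0.0067,-0.0],[0.0038,-0.0056,-0.0],[0.0032,-0.0047,-0.0],[0.0026,-0.0036,-0.0]] 
tw [2.6, 2.6, 2.7, 2.6, 2.4, 2.3, 2.0, 1.8, 1.4, 1.2]
dp [[0.002,-0.0027,-0.0],[0.0014,-0.0017,-0.0],[0.0008,-0.001,-0.0],[0.0002,-0.0003,-0.0]] 
tw [0.9, 0.6, 0.3, 0.1]
```

>>> jog_arm --pt "-0.002 -0.0015 0.001" --pt "-0.001 -0.0015 0" --pt "0 -0.0022 0" --pt "0 -0.0034 0" --pt "0.0002 -0.0044 0" --pt "0.0005 -0.0056 0" --pt "0.0008 -0.0068 0" --pt "0.0011 -0.0077 0" --pt "0.0017 -0.0085 0" --pt "0.0022 -0.0092 0" --twist '[0.1,0.3,0.6,0.9,1.1,1.5,1.8,2.0,2.2,2.5]' --jaw 0.02

```text
time: 5.15
tool_pos: [486.0, 97.7, 43.7]
tcp_rot: [3.142, 0.0, -0.029]
contact_force: [0.0, 0.1, 0.6]
grip_width: 20.1
finger_force: 0.0
```

>>> jog_arm --pt "0.0028 -0.0096 0" --pt "0.0033 -0.0096 0" --pt "0.0037 -0.0095 0" --pt "0.0041 -0.009 0" --pt "0.0043 -0.0084 0" --pt "0.0043 -0.0076 0" --pt "0.004 -0.0067 0" --pt "0.0038 -0.0056 0" --pt "0.0032 -0.0047 0" --pt "0.0026 -0.0036 0" --twist '[2.6,2.6,2.7,2.6,2.4,2.3,2.0,1.8,1.4,1.2]'

```text
time: 6.4
tool_pos: [535.2, 162.0, 43.7]
tcp_rot: [3.141, -0.0, -0.405]
contact_force: [0.9, -0.1, -1.4]
grip_width: 20.1
finger_force: 0.0
```

>>> jog_arm --pt "0.002 -0.0027 0" --pt "0.0014 -0.0017 0" --pt "0.0008 -0.001 0" --pt "0.0002 -0.0003 0" --pt "0 0 0" --pt "0 0 0" --twist '[0.9,0.6,0.3,0.1,0,0]'

```text
time: 7.15
tool_pos: [541.2, 165.2, 43.7]
tcp_rot: [3.142, 0.0, -0.437]
contact_force: [-0.6, -0.7, -0.2]
grip_width: 19.9
finger_force: 0.0
```

Run:
```python
from h import *
st()
im=bot.capture('side'); cv2.imwrite('pics/s2.png',im); im2=bot.capture('top')
w=bot.capture('wrist')
for c,i in(('top',im2),('wrist',w),('side',im)):
  for p in pegs(c,i):
    if p[2]>15: print(c,p[0].round(1),p[1].round(),p[2])
cv2.imwrite('pics/m2.png',np.hstack([cv2.resize(im2[150:350,165:345],(360,400)),cv2.copyMakeBorder(cv2.resize(w,(400,300)),0,100,0,0,0)]))
```

```text
{'time': np.float64(7.15), 'tool_pos': array([541.22, 165.23,  43.71]), 'tcp_rot': array([ 3.14,  0.  , -0.44]), 'contact_force': array([-0.62, -0.7 , -0.24]), 'grip_width': np.float64(19.9), 'finger_force': np.float64(0.0), 'joint_positions': array([ 0.16,  0.62,  1.63, -0.  ,  0.9 ,  2.17])}
top [645.9 -21.3] [301. 202.] 54
top [499.5  12.2] [282. 275.] 66
wrist [542.2 161.6] [333. 309.] 1428
side [476.  196.9] [270. 204.] 55
side [503.9  -6.1] [277. 247.] 68
side [650.  -39.3] [348. 255.] 75
```

View pics/m2.png

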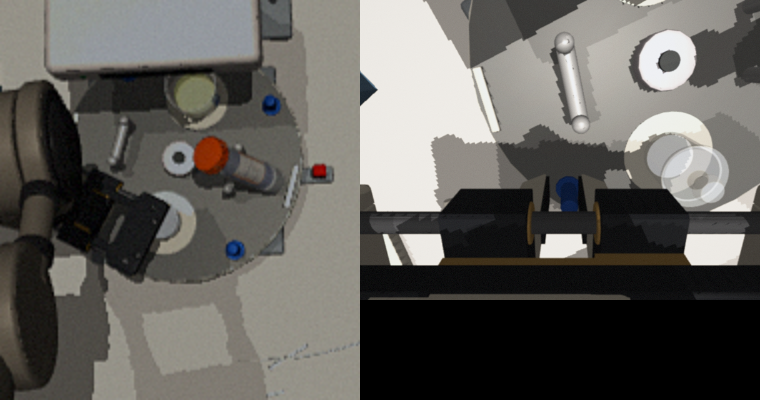

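The peg is still caged. The disc has turned about 69°, the next peg is at (499.5,12.2), and the tube is out on the right. Now lift and move to that peg.

Run:
```python
from h import *
a=np.array(bot.get_obs()['tool_pos']); b=np.array([499.5,12.2,115]); a2=a.copy(); a2[2]=115
n=6; rows([[a[0],a[1],85],a2]+[a2+(b-a2)*(i+1)/n for i in range(n)]+[[b[0],b[1],80],[b[0],b[1],68]],[-25,-25,-17,-9,-1,7,14,20,20,20])
```

```text
dp [[0.0,-0.0,-0.0413],[0.0,-0.0,-0.03],[0.0045,0.0261,0.0],[0.0008,0.0264,0.0],[-0.0029,0.0263,0.0],[-0.0065,0.0256,0.0],[-0.01,0.0245,0.0],[-0.0129,0.023,0.0],[-0.0,0.0,0.035],[-0.0,0.0,0.012]] 
tw [-0.0, -0.0, -8.0, -8.0, -8.0, -8.0, -7.0, -6.0, -0.0, -0.0]
```

>>> jog_arm --pt "0 0 -0.041" --pt "0 0 -0.03" --pt "0.0045 0.026 0" --pt "0.001 0.0265 0" --pt "-0.003 0.0265 0" --pt "-0.0065 0.0255 0" --pt "-0.01 0.0245 0" --pt "-0.013 0.023 0" --pt "0 0 0.035" --pt "0 0 0.01" --twist '[0,0,-8,-8,-8,-8,-7,-6,0,0]' --jaw 0.028

```text
time: 8.55
tool_pos: [498.3, 12.0, 68.3]
tcp_rot: [-3.14, 0.003, 0.348]
contact_force: [-0.1, 0.1, -1.0]
grip_width: 28.2
finger_force: 0.0
```

Run:
```python
from h import *
st()
w=bot.capture('wrist');im=bot.capture('top');s=bot.capture('side')
for c,i in(('wrist',w),('top',im),('side',s)):
  for p in pegs(c,i):
    if p[2]>15: print(c,p[0].round(1),p[1].round(),p[2])
```

```text
{'time': np.float64(8.55), 'tool_pos': array([498.27,  11.96,  68.34]), 'tcp_rot': array([-3.14,  0.  ,  0.35]), 'contact_force': array([-0.09,  0.13, -0.99]), 'grip_width': np.float64(28.2), 'finger_force': np.float64(0.0), 'joint_positions': array([-0.13,  0.49,  1.8 , -0.  ,  0.86,  1.09])}
wrist [636.1 -13.2] [509.   3.] 218
wrist [539.2 154.2] [34. 96.] 2116
wrist [508.1  17.8] [321. 268.] 1326
top [645.8 -21.5] [301. 202.] 52
side [504.  -10.1] [277. 248.] 68
side [650.1 -38.9] [348. 255.] 75
```

>>> jog_arm --pt "0.003 0 0.008" --pt "0.001 0 0.014" --pt "0 0 0.003" --twist '[0,0,0]'

```text
time: 9.07
tool_pos: [502.6, 13.7, 43.6]
tcp_rot: [-3.141, 0.002, 0.349]
contact_force: [-1.3, -0.3, 0.4]
grip_width: 27.8
finger_force: 0.0
```

Run:
```python
from h import *
st(); stroke((590.5,69.2),212,138,20,-28,27)
```

```text
{'time': np.float64(9.07), 'tool_pos': array([502.64,  13.7 ,  43.62]), 'tcp_rot': array([-3.14,  0.  ,  0.35]), 'contact_force': array([-1.3 , -0.31,  0.45]), 'grip_width': np.float64(27.81), 'finger_force': np.float64(0.0), 'joint_positions': array([-0.13,  0.53,  1.81, -0.  ,  0.8 ,  1.1 ])}
dp [[-0.0042,0.0001,0.0006],[-0.0002,-0.001,0.0],[-0.0003,-0.0017,0.0],[-0.0005,-0.0025,0.0],[-0.0006,-0.0034,0.0],[-0.0007,-0.0043,0.0],[-0.0007,-0.0052,0.0],[-0.0007,-0.0061,0.0],[-0.0007,-0.0069,0.0],[-0.0006,-0.0077,0.0]] 
tw [0.1, 0.3, 0.6, 0.9, 1.2, 1.5, 1.8, 2.1, 2.4, 2.6]
dp [[-0.0003,-0.0082,0.0],[-0.0001,-0.0087,0.0],[0.0001,-0.0089,0.0],[0.0004,-0.009,0.0],[0.0007,-0.0089,0.0],[0.0008,-0.0087,0.0],[0.0011,-0.0081,0.0],[0.0011,-0.0076,0.0],[0.0012,-0.0068,0.0],[0.0012,-0.0061,0.0]] 
tw [2.9, 3.0, 3.0, 3.2, 3.0, 3.0, 2.9, 2.6, 2.4, 2.1]
dp [[0.0011,-0.0051,0.0],[0.0009,-0.0043,0.0],[0.0008,-0.0033,0.0],[0.0006,-0.0025,0.0],[0.0005,-0.0017,0.0],[0.0002,-0.0009,0.0],[0.0001,-0.0003,0.0]] 
tw [1.8, 1.5, 1.2, 0.9, 0.6, 0.3, 0.1]
```

>>> jog_arm --pt "-0.0025 0 0" --pt "-0.001 -0.001 0" --pt "-0.0005 -0.0017 0" --pt "-0.0005 -0.0025 0" --pt "-0.0006 -0.0034 0" --pt "-0.0007 -0.0043 0" --pt "-0.0007 -0.0052 0" --pt "-0.0007 -0.0061 0" --pt "-0.0007 -0.0069 0" --pt "-0.0006 -0.0077 0" --twist '[0.1,0.3,0.6,0.9,1.2,1.5,1.8,2.1,2.4,2.6]' --jaw 0.02

```text
time: 10.32
tool_pos: [485.5, 48.9, 44.7]
tcp_rot: [3.142, 0.0, 0.111]
contact_force: [-0.2, -0.2, -0.9]
grip_width: 19.8
finger_force: 0.0
```

>>> jog_arm --pt "-0.0003 -0.0082 0" --pt "-0.0001 -0.0087 0" --pt "0.0001 -0.0089 0" --pt "0.0004 -0.009 0" --pt "0.0007 -0.0089 0" --pt "0.0008 -0.0087 0" --pt "0.0011 -0.0081 0" --pt "0.0011 -0.0076 0" --pt "0.0012 -0.0068 0" --pt "0.0012 -0.0061 0" --twist '[2.9,3.0,3.0,3.2,3.0,3.0,2.9,2.6,2.4,2.1]'

```text
time: 11.58
tool_pos: [500.2, 127.3, 44.6]
tcp_rot: [3.141, 0.0, -0.379]
contact_force: [-0.2, -0.2, -0.7]
grip_width: 20.0
finger_force: 0.0
```

>>> jog_arm --pt "0.0011 -0.0051 0" --pt "0.0009 -0.0043 0" --pt "0.0008 -0.0033 0" --pt "0.0006 -0.0025 0" --pt "0.0005 -0.0017 0" --pt "0.0002 -0.0009 0" --pt "0.0001 -0.0003 0" --pt "0 0 0" --twist '[1.8,1.5,1.2,0.9,0.6,0.3,0.1,0]'

```text
time: 12.58
tool_pos: [511.5, 141.5, 44.7]
tcp_rot: [3.141, -0.0, -0.489]
contact_force: [-0.5, 0.0, 0.0]
grip_width: 20.2
finger_force: 0.0
```

```bash
cat > look.py <<'E'
from h import *
st()
C=np.array([590.5,69.2])
for c in('wrist','top','side'):
  i=bot.capture(c); cv2.imwrite(f'pics/_{c}.png',i)
  for k in('blue','red'):
    for b,a in blobs(i,k):
      q=back(c,*b,55 if k=='blue' else 28)[:2]; d=q-C
      if a>25 and np.hypot(*d)<175: print(c,k,q.round(1),b.round(),a,np.hypot(*d).round(),np.degrees(np.arctan2(d[1],d[0])).round(1))
E
python3 look.py
```

```text
{'time': np.float64(12.58), 'tool_pos': array([511.49, 141.46,  44.67]), 'tcp_rot': array([ 3.14, -0.  , -0.49]), 'contact_force': array([-0.47,  0.04,  0.03]), 'grip_width': np.float64(20.19), 'finger_force': np.float64(0.0), 'joint_positions': array([ 0.13,  0.57,  1.73, -0.  ,  0.84,  2.19])}
wrist blue [643.6 152.3] [109.  13.] 664 99.0 57.4
wrist blue [538.8   5.5] [633.  88.] 263 82.0 -129.1
wrist blue [513.7 136.8] [333. 304.] 1694 102.0 138.7
wrist blue [551.4 236. ] [ 83. 333.] 69 171.0 103.2
top blue [523.7 -14.6] [296. 263.] 66 107.0 -128.6
top red [603.  -64.1] [322. 226.] 63 134.0 -84.7
top red [584.2 -70.1] [324. 235.] 36 139.0 -92.6
side blue [660. 137.] [348. 215.] 26 97.0 44.3
side blue [676.7 -14.7] [361. 249.] 79 120.0 -44.2
side blue [528.4 -31.4] [288. 253.] 67 118.0 -121.7
side red [604.5 -65.4] [326. 274.] 48 135.0 -84.0
side red [585.7 -78.5] [317. 277.] 53 148.0 -91.9
```

The lug is about 19 mm from the stop, so roughly 4° is left. I'll creep on and watch the force.

>>> jog_arm --pt "0.0002 -0.001 0" --pt "0.0004 -0.0015 0" --pt "0.0004 -0.0015 0" --pt "0.0003 -0.001 0" --pt "0.0003 -0.001 0" --pt "0.0002 -0.001 0" --pt "0 0 0" --twist '[0.2,0.3,0.3,0.2,0.2,0.2,0]'

```text
time: 13.6
tool_pos: [515.9, 146.1, 44.6]
tcp_rot: [3.14, 0.001, -0.513]
contact_force: [-2.7, -4.6, 1.9]
grip_width: 20.3
finger_force: 2.5
```

```bash
python3 look.py | grep -v wrist
```

```text
{'time': np.float64(13.6), 'tool_pos': array([515.85, 146.15,  44.59]), 'tcp_rot': array([ 3.14,  0.  , -0.51]), 'contact_force': array([-2.71, -4.58,  1.89]), 'grip_width': np.float64(20.26), 'finger_force': np.float64(2.54), 'joint_positions': array([ 0.13,  0.58,  1.71, -0.  ,  0.85,  2.22])}
top blue [519.2 -10.9] [294. 265.] 63 107.0 -131.7
top red [591.2 -66.2] [322. 231.] 100 135.0 -89.7
side blue [663.  125.7] [350. 218.] 33 92.0 37.9
side blue [673.1 -18.3] [359. 250.] 81 120.0 -46.6
side blue [523.9 -28.6] [286. 253.] 74 118.0 -124.3
side red [591.1 -73.2] [319. 276.] 108 142.0 -89.8
```

The force has risen to 5 N and the two red parts have merged, so the lug is on the stop. Now retreat and look at the tube.

>>> jog_arm --pt "-0.0003 0.0015 0" --pt "0 0 -0.02" --pt "0 0 -0.06" --pt "0 0 -0.06" --pt "0 0.023 -0.03" --pt "-0.015 0.025 0" --pt "-0.02 0.025 0" --pt "-0.02 0.016 0" --pt "0 0 0" --twist '[0,0,0,-8,-8,-8,-8,0,0]' --jaw 0.024

```text
time: 14.88
tool_pos: [444.6, 63.1, 215.1]
tcp_rot: [-3.141, -0.001, 0.043]
contact_force: [1.0, 0.1, 0.2]
grip_width: 23.8
finger_force: 0.0
```

```bash
python3 look.py
python3 - <<'E'
from h import *
for c in('wrist','side','top'):
  for n in('tipped_tube','sample_tray','weighing_bottle'):
    if c=='wrist' and n!='tipped_tube': continue
    if n=='weighing_bottle' : continue
    for d in bot.masks_of(c,n)[:1]: 
        m=d['pixels'].astype(np.uint8); k=max(cv2.findContours(m,0,2)[0],key=cv2.contourArea)
        r=cv2.minAreaRect(k); print(c,n,round(d['confidence'],2),np.round(d['bbox']),np.round(cv2.boxPoints(r)).tolist())
        if n=='sample_tray': print(c,[back(c,*p,15)[:2].round().tolist() for p in cv2.boxPoints(r)])
  i=cv2.imread(f'pics/_{c}.png'); h=cv2.cvtColor(i,cv2.COLOR_BGR2HSV); m=((h[...,0]>4)&(h[...,0]<14)&(h[...,1]>170)&(h[...,2]>90)).astype(np.uint8)
  N,l,s,ce=cv2.connectedComponentsWithStats(m)
  for j in range(1,N):
    if s[j,4]>60: print(c,'orange',s[j],ce[j].round(),back(c,*ce[j],120)[:2].round())
a=cv2.imread('pics/_wrist.png'); b=cv2.imread('pics/_side.png')
cv2.imwrite('pics/m3.png',np.hstack([cv2.resize(a,(400,300)),cv2.resize(b[170:290,240:400],(400,300))]))
E
```

```text
{'time': np.float64(14.88), 'tool_pos': array([444.63,  63.13, 215.07]), 'tcp_rot': array([-3.14, -0.  ,  0.04]), 'contact_force': array([0.98, 0.05, 0.21]), 'grip_width': np.float64(23.84), 'finger_force': np.float64(0.0), 'joint_positions': array([-0.03,  0.21,  1.74,  0.  ,  1.19,  1.5 ])}
wrist blue [522.8  -3.8] [418. 118.] 397 100.0 -132.8
wrist blue [512.9 140.7] [230. 123.] 422 105.0 137.3
wrist red [592.7 -64.5] [497.  28.] 738 134.0 -89.1
top blue [519.6 -11.3] [294. 265.] 57 107.0 -131.4
top red [591.4 -66.3] [323. 231.] 100 136.0 -89.6
side blue [473.9 196.9] [269. 204.] 47 173.0 132.4
side blue [662.7 125.5] [350. 218.] 31 92.0 37.9
side blue [673.2 -19.3] [359. 250.] 78 121.0 -47.0
side blue [523.9 -28.9] [286. 253.] 69 119.0 -124.2
side red [591.2 -73.5] [319. 276.] 107 143.0 -89.7
wrist tipped_tube 0.89 [321. 100.  62. 130.] [[292.0, 35.0], [351.0, 35.0], [351.0, 162.0], [292.0, 162.0]]
wrist orange [ 596    6   44   53 1353] [617.  36.] [574. -98.]
wrist orange [ 292   35   59   60 2797] [321.  64.] [552.  71.]
wrist orange [ 567  191   66   47 1971] [600. 213.] [ 46
[... 363 characters left out ...]
e orange [313 292  19  31 163] [322. 307.] [ 593. -302.]
side orange [232 295  19  11  61] [241. 301.] [ 464. -284.]
side orange [234 308  18  18  72] [245. 318.] [ 474. -329.]
side orange [442 334  25  17 153] [454. 341.] [ 783. -382.]
top tipped_tube 0.69 [250. 256.  24.  43.] [[237.0, 241.0], [253.0, 234.0], [271.0, 270.0], [255.0, 278.0]]
top sample_tray 0.69 [442. 273.  75.  74.] [[404.0, 237.0], [480.0, 237.0], [480.0, 310.0], [404.0, 310.0]]
top [[583.0, -235.0], [586.0, -393.0], [436.0, -388.0], [434.0, -234.0]]
top orange [368 221  19  16  99] [379. 227.] [ 588. -172.]
top orange [240 237  17  17 201] [248. 244.] [552.  71.]
top orange [378 295  13  18  62] [386. 302.] [ 448. -186.]
```

View pics/m3.png

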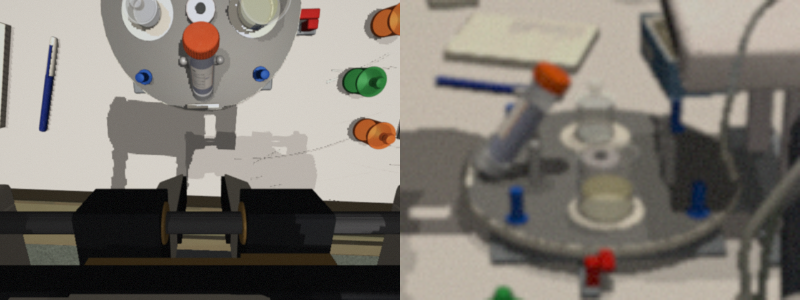

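The tube lies to the front, with its cap at about (551,71,122). The carousel is home and both glass items are standing. I'll check the camera's offset before going in near the bridge.

Run:
```python
from h import *
p,R,t=P('wrist'); print((-R.T@t).round(),R[2].round(2))
```

```text
[526.  67. 372.] [-0.3  -0.01 -0.95]
```

>>> jog_arm --pt "0.0265 -0.0007 0" --pt "0.0265 -0.0007 0" --pt "0.0265 -0.0007 0" --pt "0.0265 -0.0007 0.02" --pt "0 0 0.015" --twist '[0,0,0,0,0]' --jaw 0.07

```text
time: 15.9
tool_pos: [551.8, 71.3, 178.2]
tcp_rot: [3.142, 0.001, 0.045]
contact_force: [-0.8, -0.4, -0.6]
grip_width: 67.9
finger_force: 0.0
```

>>> jog_arm --pt "0 0 0.03" --pt "-0.0005 0 0.03" --pt "0 0 0.012" --pt "0 0 0.002" --twist '[0,0,0,0]'

```text
time: 16.4
tool_pos: [549.9, 71.1, 105.4]
tcp_rot: [3.142, 0.001, 0.045]
contact_force: [-0.2, -0.3, -0.3]
grip_width: 69.8
finger_force: 0.0
```

>>> jog_arm --pt "0 0 0" --pt "0 0 0" --pt "0 0 0" --pt "0 0 0" --pt "0 0 0" --pt "0 0 0" --twist '[0,0,0,0,0,0]' --jaw 0.02

```text
time: 17.15
tool_pos: [550.5, 71.0, 105.8]
tcp_rot: [3.141, -0.0, 0.045]
contact_force: [1.0, 0.1, 1.8]
grip_width: 27.5
finger_force: 30.0
```

>>> jog_arm --pt "0 0 -0.005" --pt "0 0 -0.015" --pt "0 0 -0.03" --pt "0 0 -0.03" --pt "0 0 -0.02" --pt "0 0 0" --twist '[0,0,0,0,0,0]'

```text
time: 17.9
tool_pos: [551.4, 71.1, 208.1]
tcp_rot: [3.141, -0.005, 0.045]
contact_force: [1.0, 0.3, -0.7]
grip_width: 27.4
finger_force: 30.0
```

```bash
python3 look.py|grep -v wrist
python3 - <<'E'
from h import *
b=cv2.imread('pics/_side.png');a=cv2.imread('pics/_wrist.png')
cv2.imwrite('pics/m4.png',np.hstack([cv2.resize(b[120:285,200:400],(480,400)),cv2.copyMakeBorder(cv2.resize(a,(320,240)),0,160,0,0,0)]))
E
```

```text
{'time': np.float64(17.9), 'tool_pos': array([551.43,  71.1 , 208.14]), 'tcp_rot': array([ 3.14, -0.  ,  0.05]), 'contact_force': array([ 0.97,  0.34, -0.7 ]), 'grip_width': np.float64(27.37), 'finger_force': np.float64(29.98), 'joint_positions': array([-0.01,  0.41,  1.47, -0.  ,  1.25,  1.52])}
top blue [519.5 -11.6] [294. 265.] 57 108.0 -131.3
top red [591.2 -66.2] [322. 231.] 100 135.0 -89.7
side blue [474.4 196.6] [269. 204.] 49 172.0 132.3
side blue [662.9 125.9] [350. 218.] 33 92.0 38.0
side blue [514.6 113.4] [285. 220.] 40 88.0 149.8
side blue [673.2 -18.6] [359. 250.] 77 121.0 -46.7
side blue [523.9 -26.8] [286. 252.] 81 117.0 -124.7
side red [591.  -73.2] [319. 276.] 104 142.0 -89.8
```

View pics/m4.png

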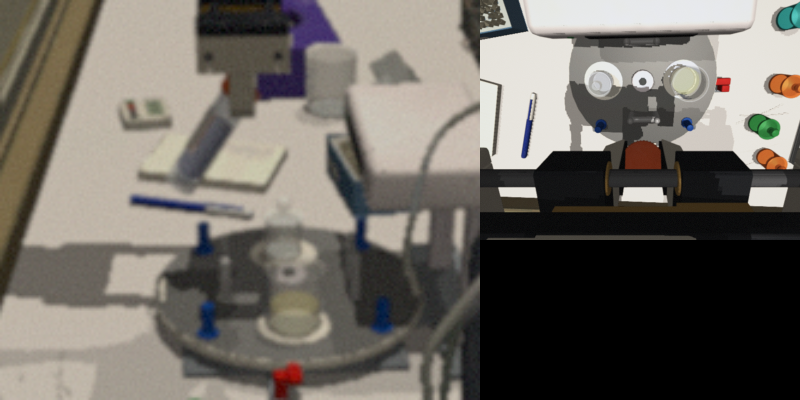

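The tube is gripped near its cap and leans about 30°, with the foot towards the robot. The tool can't tilt, so I'll turn the foot towards the fixed bridge and press it gently against the front face to swing the tube vertical in the pads.

>>> jog_arm --pt "0 0 -0.01" --pt "0 0 -0.013" --pt "0 0 0" --pt "0 0 0" --pt "0 0 0" --pt "0 0 0" --pt "0 0 0" --pt "0 0 0" --pt "0 0 0" --pt "0 0 0" --twist '[-10,-10,-10,-10,-10,-10,-10,-10,-10,-10]'

```text
time: 19.3
tool_pos: [549.9, 71.1, 227.4]
tcp_rot: [-3.139, -0.001, 1.796]
contact_force: [-0.4, 0.8, -0.4]
grip_width: 27.2
finger_force: 30.0
```

>>> jog_arm --pt "0 0 0" --pt "0 0 0" --pt "0 0 0" --pt "0 0 0" --pt "0 0 0" --pt "0 0 0" --pt "0 0 0" --pt "0 0 0" --pt "-0.01 0 0" --pt "-0.01 0 0" --twist '[-10,-10,-10,-10,-10,-10,-10,-10,0,0]'

```text
time: 20.55
tool_pos: [571.0, 72.0, 228.2]
tcp_rot: [-3.142, -0.001, -3.1]
contact_force: [-0.4, 0.3, -0.4]
grip_width: 27.1
finger_force: 30.0
```

```bash
cat > tube.py <<'E'
from h import *
st(); im=bot.capture('side'); o=bot.get_obs(); y=o['tool_pos'][1]
cv2.imwrite('pics/_side.png',im)
for d in bot.masks_of('side','tipped_tube')[:1]:
    m=d['pixels']; v,u=np.nonzero(m); p,R,t=P('side'); O=-R.T@t
    pts=np.array([O+(D:=R.T@np.array([(a-p['cx'])/p['fx'],(b-p['cy'])/p['fy'],1]))*(y-O[1])/D[1] for a,b in zip(u,v)])[:,[0,2]]
    c=pts.mean(0); w,V=np.linalg.eigh(np.cov((pts-c).T)); a=V[:,1]; a=a*np.sign(a[1])
    print('conf',round(d['confidence'],2),'ctr',c.round(),'tilt',np.degrees(np.arctan2(a[0],a[1])).round(1),'lowz',pts[:,1].min().round(),'x',pts[:,0].min().round(),pts[:,0].max().round(),len(pts))
E
python3 tube.py
```

```text
{'time': np.float64(20.55), 'tool_pos': array([571.04,  71.98, 228.17]), 'tcp_rot': array([-3.14, -0.  , -3.1 ]), 'contact_force': array([-0.39,  0.3 , -0.4 ]), 'grip_width': np.float64(27.06), 'finger_force': np.float64(29.98), 'joint_positions': array([-0.01,  0.43,  1.38, -0.  ,  1.33, -1.62])}
conf 0.93 ctr [605. 199.] tilt -28.7 lowz 154.0 x 560.0 637.0 539
```

>>> jog_arm --pt "-0.004 0 0" --pt "-0.005 0 0" --pt "-0.005 0 0" --pt "-0.005 0 0" --pt "-0.005 0 0" --pt "-0.004 0 0" --pt "0 0 0" --twist '[0,0,0,0,0,0,0]'

```text
time: 21.52
tool_pos: [598.6, 73.2, 228.3]
tcp_rot: [-3.142, -0.0, -3.097]
contact_force: [-1.8, -1.4, -1.0]
grip_width: 27.7
finger_force: 30.0
```

```bash
python3 tube.py
```

```text
{'time': np.float64(21.52), 'tool_pos': array([598.57,  73.24, 228.27]), 'tcp_rot': array([-3.14, -0.  , -3.1 ]), 'contact_force': array([-1.8 , -1.45, -1.01]), 'grip_width': np.float64(27.72), 'finger_force': np.float64(30.0), 'joint_positions': array([-0.01,  0.49,  1.29, -0.  ,  1.36, -1.62])}
conf 0.96 ctr [624. 194.] tilt -17.0 lowz 146.0 x 586.0 650.0 578
```

The tilt has dropped from −29° to −17° at only 2 N. I'll continue.

>>> jog_arm --pt "-0.004 0 0" --pt "-0.005 0 0" --pt "-0.005 0 0" --pt "-0.005 0 0" --pt "-0.005 0 0" --pt "-0.004 0 0" --pt "0 0 0" --twist '[0,0,0,0,0,0,0]'

```text
time: 22.5
tool_pos: [626.6, 74.5, 228.5]
tcp_rot: [-3.142, 0.0, -3.097]
contact_force: [-2.8, 0.3, -0.1]
grip_width: 27.5
finger_force: 30.0
```

```bash
python3 tube.py
python3 - <<'E'
from h import *
b=cv2.imread('pics/_side.png'); cv2.imwrite('pics/m5.png',cv2.resize(b[120:285,230:430],None,fx=3,fy=3))
E
```

```text
{'time': np.float64(22.5), 'tool_pos': array([626.65,  74.52, 228.47]), 'tcp_rot': array([-3.14,  0.  , -3.1 ]), 'contact_force': array([-2.77,  0.34, -0.07]), 'grip_width': np.float64(27.53), 'finger_force': np.float64(30.0), 'joint_positions': array([-0.  ,  0.54,  1.2 , -0.  ,  1.4 , -1.62])}
conf 0.63 ctr [638. 186.] tilt 1.3 lowz 141.0 x 624.0 650.0 474
```

View pics/m5.png

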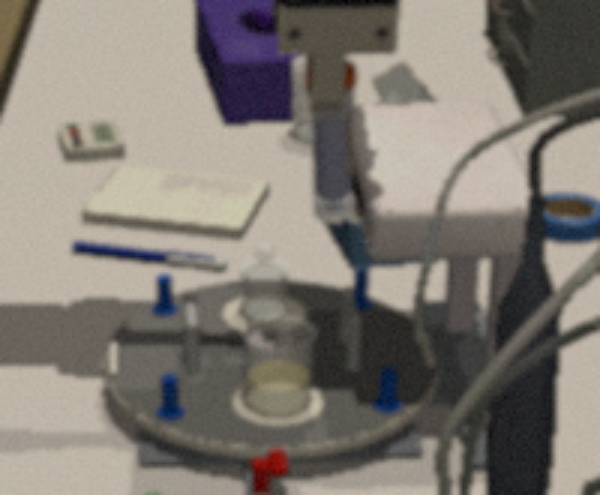

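The tube is now upright in the grip: about 1° of tilt, with near-vertical edges at (318–350, 105–210) in the crop. The glass is untouched and the lug is on its stop. On to the tray.

>>> jog_arm --pt "0.01 0 0" --pt "0.02 0 0" --pt "0.025 0 0" --pt "0.02 -0.02 0" --pt "0.01 -0.035 0" --pt "0.01 -0.045 0" --pt "0.01 -0.045 0" --pt "0.01 -0.045 0" --pt "0.01 -0.045 0" --pt "0.01 -0.045 0" --twist '[0,0,0,0,0,0,0,0,0,0]'

```text
time: 23.85
tool_pos: [503.6, -212.7, 229.2]
tcp_rot: [-3.14, 0.002, -3.097]
contact_force: [-0.2, 0.2, 0.5]
grip_width: 27.5
finger_force: 30.0
```

>>> jog_arm --pt "0.004 -0.045 0" --pt "0 -0.035 0" --pt "0 -0.02 0" --pt "0 -0.004 0" --pt "0 0 0.02" --pt "0 0 0.03" --pt "0 0 0.03" --pt "0 0 0.02" --pt "0 0 0.01" --pt "0 0 0" --twist '[0,0,0,0,0,0,0,0,0,0]'

```text
time: 25.1
tool_pos: [504.9, -314.5, 118.6]
tcp_rot: [3.141, -0.0, -3.096]
contact_force: [-0.6, -0.2, -0.5]
grip_width: 27.7
finger_force: 30.0
```

```bash
python3 tube.py
python3 - <<'E'
from h import *
b=cv2.imread('pics/_side.png'); cv2.imwrite('pics/m6.png',cv2.resize(b[230:430,180:380],None,fx=3,fy=3))
E
```

```text
{'time': np.float64(25.1), 'tool_pos': array([ 504.86, -314.5 ,  118.62]), 'tcp_rot': array([ 3.14, -0.  , -3.1 ]), 'contact_force': array([-0.6 , -0.18, -0.45]), 'grip_width': np.float64(27.66), 'finger_force': np.float64(30.0), 'joint_positions': array([-0.69,  0.57,  1.47,  0.  ,  1.1 , -2.3 ])}
conf 0.72 ctr [517.  72.] tilt -0.7 lowz 27.0 x 500.0 532.0 711
```

View pics/m6.png

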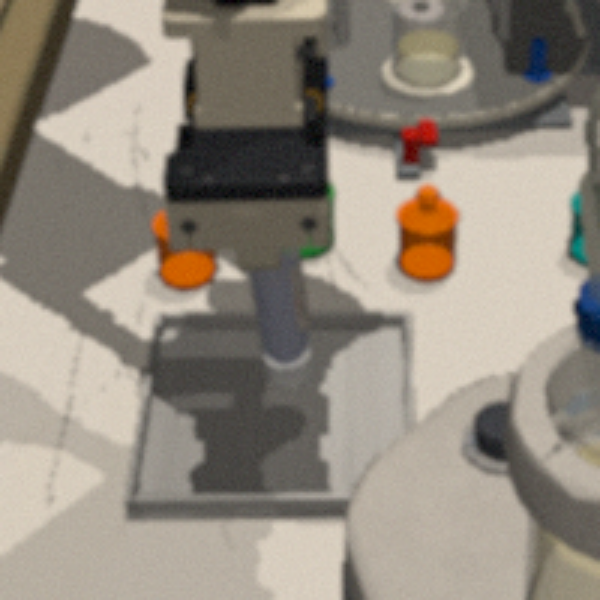

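The tube hangs upright over the middle of the tray, with its foot at (290,355) in the crop and about 30 mm still to go. Lowering in small steps.

>>> jog_arm --pt "0 0 0.012" --pt "0 0 0.01" --pt "0 0 0.003" --pt "0 0 0.002" --pt "0 0 0.002" --pt "0 0 0" --twist '[0,0,0,0,0,0]'

```text
time: 25.95
tool_pos: [504.8, -315.4, 89.7]
tcp_rot: [-3.141, 0.0, -3.097]
contact_force: [-0.4, 0.7, 0.0]
grip_width: 27.2
finger_force: 30.0
```

>>> jog_arm --pt "0 0 0.002" --pt "0 0 0.002" --pt "0 0 0" --twist '[0,0,0]'

```text
time: 26.32
tool_pos: [505.7, -315.7, 87.2]
tcp_rot: [-3.14, 0.002, -3.097]
contact_force: [-0.4, 1.3, 7.8]
grip_width: 27.6
finger_force: 30.0
```

>>> jog_arm --pt "0 0 -0.001" --pt "0 0 0" --twist '[0,0]'

```text
time: 26.58
tool_pos: [505.1, -315.6, 87.3]
tcp_rot: [-3.141, 0.001, -3.097]
contact_force: [0.1, 0.1, 4.8]
grip_width: 27.7
finger_force: 30.0
```

```bash
python3 tube.py
```

```text
{'time': np.float64(26.58), 'tool_pos': array([ 505.14, -315.6 ,   87.3 ]), 'tcp_rot': array([-3.14,  0.  , -3.1 ]), 'contact_force': array([0.12, 0.13, 4.81]), 'grip_width': np.float64(27.68), 'finger_force': np.float64(30.01), 'joint_positions': array([-0.69,  0.6 ,  1.5 ,  0.  ,  1.03, -2.3 ])}
conf 0.73 ctr [517.  38.] tilt -3.4 lowz -5.0 x 500.0 533.0 676
```

>>> jog_arm --pt "0 0 0" --pt "0 0 0" --pt "0 0 0" --twist '[0,0,0]' --jaw 0.04

```text
time: 27.05
tool_pos: [504.5, -315.3, 86.3]
tcp_rot: [3.141, -0.001, -3.097]
contact_force: [0.1, 0.5, 0.0]
grip_width: 40.0
finger_force: 0.0
```

>>> jog_arm --pt "0 0 0" --pt "0 0 0" --pt "0 0 -0.01" --pt "0 0 -0.03" --pt "0 0 -0.05" --pt "0 0 -0.05" --pt "0 0 -0.04" --pt "0.03 0 0" --pt "0.03 0 0" --pt "0 0 0" --twist '[0,0,0,0,0,0,0,0,0,0]' --jaw 0.075

```text
time: 28.3
tool_pos: [443.6, -318.2, 268.0]
tcp_rot: [-3.141, 0.001, -3.098]
contact_force: [0.6, -0.7, -0.2]
grip_width: 75.4
finger_force: 0.0
```

```bash
python3 look.py|grep -v wrist
python3 - <<'E'
from h import *
b=cv2.imread('pics/_side.png'); t=cv2.imread('pics/_top.png')
cv2.imwrite('pics/m7.png',np.hstack([cv2.resize(b[190:430,210:400],(400,505)),cv2.resize(t[130:330,190:490],(400,267))[:0].reshape(0,400,3) if 0 else cv2.copyMakeBorder(cv2.resize(t[130:330,190:490],(400,267)),0,238,0,0,0)]))
E
```

```text
{'time': np.float64(28.3), 'tool_pos': array([ 443.58, -318.2 ,  268.02]), 'tcp_rot': array([-3.14,  0.  , -3.1 ]), 'contact_force': array([ 0.56, -0.69, -0.2 ]), 'grip_width': np.float64(75.35), 'finger_force': np.float64(0.0), 'joint_positions': array([-0.76,  0.35,  1.39, -0.  ,  1.39, -2.38])}
top blue [519.4 -11.1] [294. 265.] 60 107.0 -131.5
top blue [509.6 138.6] [218. 269.] 62 107.0 139.4
top red [591.4 -66.3] [323. 231.] 101 136.0 -89.6
side blue [474.  196.6] [269. 204.] 48 173.0 132.4
side blue [662.8 125.1] [350. 218.] 30 91.0 37.7
side blue [514. 117.] [284. 219.] 43 90.0 148.0
side blue [673.2 -18.2] [359. 250.] 82 120.0 -46.6
side blue [523.9 -29.2] [286. 253.] 69 119.0 -124.1
side red [591.2 -73.3] [319. 276.] 106 143.0 -89.7
```

View pics/m7.png

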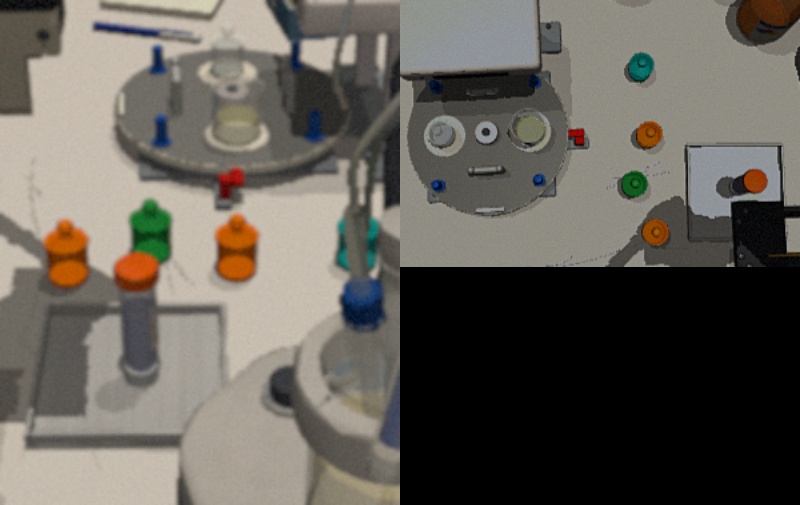

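The tube stands upright in the tray, at (138,320) in the crop. The lug is on the stop, the bottle and beaker are standing, and the robot is clear. Handing in.

```bash
python3 -c "
from plant import bot
print(bot.close_job())"
```

```text
the job is handed in; nothing more can be done
None
```

The job is handed in at about 28 s: the tube stands upright in the steel tray, the carousel rests on its stop, and the weighing bottle and beaker are still standing on it. I swung the tube vertical by pressing it lightly (about 3 N) against the bridge front.

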